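# Unlock the grinder's work rest and close it up to the wheel

### The job

The grinding wheel has worn, so its work rest must be moved up to it. Draw the lock pin straight up out of the grinder's bridge and park it in the side notch of the parking stand: slide its thin neck in through the open side until it is fully home, and leave it hanging upright by its collar. Then slide the work rest all the way to its stop at the wheel, let go, and leave the tin, the wrench and the dressing stick where they are.

Things in the scene. Friction and masses are not known exactly. Their poses are not given: they have to be found in the camera images.
- lock_pin: Loose upright steel pin, 0.2-0.4 kg, in the bridge's bore. Origin: on its axis at the collar's underside, z up. Collar 34 mm dia., z 0..8. Above, a flat grip plate 44 wide (its x), 14 thick (its y), z 8..58. Below, a thin neck 14 mm dia., z 0..-26, then a shank 22 mm dia. to z -86 (chamfered tip), too thick for the notch: only the neck passes. Start yaw varies; any yaw will do when parked.
- grinder: Fixed green bench grinder; place and yaw vary. Origin on the bench under the fence's start; z up, y points from the bore to the wheel, the way the rest slides. 220 mm wheel, 40 mm thick, centred at y 240, z 135. Green hood, top at z 270; motor on the +x side. Bed 100 mm wide.
- bore_mouth (a point): Mouth centre of the vertical bore (24.5 mm dia.) in the top of the dark steel bridge (70 x 60 mm), 90 mm above the bench; axes as the grinder. The pin's collar sits here and its shank locks the rest. The tip is clear of the bridge once the collar is over 86 mm above the mouth.
- park_stand: Fixed dark steel stand carrying a level plate, 78 mm wide, 8 mm thick, top 110 mm above the bench, with a notch in its edge. Place and yaw vary. Origin on the bench below the notch's seat; x points into the notch, which opens to -x. Nothing is above the plate; below it the post begins at x 34, the foot (12 mm high) at x 5.
- notch_seat (a point): Where the pin's axis belongs when home, at the level of the plate's top face, on which the collar then rests; axes as park_stand. The notch is 19 mm wide, open to -x; its closed end is 8 mm beyond the seat (1 mm past the neck of a seated pin); its straight sides end 22 mm before the seat, then flare to about 44 mm wide at 39 mm before it.
- rest_slide (a joint): Travel of the work rest towards the wheel, m: 0 at the start (locked by the pin but for 2 or 3 mm of play), 0.055 at its stop, 3 mm short of the wheel. About 3 N of friction; it stays where it is left.
- fence_top (a point): Mid top edge of the upright steel fence at the back of the rest, 175 mm above the bench; moves with it, axes as the grinder. Fence 70 mm along x, 12 thick along y, 45 high, on the rest plate (top at 130 mm), which reaches 70 mm in front of it (+y). Behind it (-y), 60 mm are free down to 50 mm above the bench. 100 mm from the bore at the start. Push it from behind or pinch it from above.
- tin: Bystander: round grey tin, 68 mm in diameter, 85 mm high; origin under its centre.
- wrench: Bystander: steel wrench 180 mm long lying flat; origin under its middle, x along it.
- stick: Bystander: grey abrasive dressing stick 150 x 30 x 30 mm (long along x) lying flat; origin under its centre.
Mind the look-alikes: they are no part of the job. Leave any green or purple look-alike of the lock_pin alone.

How it is judged:
By the outcome, as a careful person would: the job done as asked, in the order asked, and still so for the second after the job is handed in, with the robot touching nothing.
It also fails if it takes over 51 s, if anything falls off the work surface, if the arm or the gripper's body presses on something with over 40 N, if the wrist force passes 120 N, or if a joint passes its speed limit or range.

### The arm

A 6-joint arm with a two-finger parallel gripper is mounted at the origin on the work surface. World frame = base frame: x ahead of the robot, y to its left, z up, the work surface at z = 0. Lengths are in m, angles in rad, forces in N, time in s.
With the tool pointing down it reaches from about 0.35 to 0.975 m from the base axis. Payload 4.9 kg.
Tool frame: the origin (TCP) lies on the centre line of the jaws, within the pads' length; the fingertips stand 22 mm ahead of it and the grasp point (between the pads) lies 3 mm ahead of it (env.nose_length is the distance from the TCP to the fingertips, in m); z points along the fingers, y is the direction in which the jaws open and shut (so a half turn about z gives the same grasp; the last joint's range is limited). The gripper opens to 85 mm and grips with 20 to 120 N. Pads are 22 mm wide; open, the fingers measure 114 mm over their backs; the gripper's body (76 mm by 85 mm) begins 54 mm behind the grasp point. The pads swing forward as they close: fully open they stand 13 mm farther back than shut.
Start: joints at [1.065, 0.053, 1.613, -0, 1.476, -0.119], TCP at [0.236, 0.579, 0.253] pointing down, gripper open.
Joint ranges: [-3.01, 3.01], [-1.01, 2.22], [0.06, 2.58], [-1.02, 4.17], [0.09, 2.62], [-3.14, 3.14]. Speed limits (rad/s): [2.57, 2.57, 3.14, 3.14, 3.14, 3.14].

### API

Orientations are given as a unit quaternion [w, x, y, z].
In Python, from bench import env gives the robot as it stands.
- The arm moves only by the tool drive_tool, never from a script. Its argument "moves" is a list of rows, each a list of 6 numbers: the shift along the world's x, y, z in mm, then the turn, a rotation vector about the world's x, y, z in units of 5 degrees (1.0 is 5 degrees). A call has 1 to 5 rows; each row is the pose to reach, as a shift and turn from the pose commanded when the call began; what a row does not reach only later rows make up. A row lasts 1/10 s, in which the tool goes at most 50 mm and 8.59 degrees, less where a joint would pass 70% of its speed; a pose out of reach is approached as far as the arm can. A call with a gripper value outside its range is refused whole. "hand" is the finger opening in mm, from 0 to 85.4, set as the call begins (left out, the last holds). The fingers move at their own pace and stop on an object; "force" is the grip in N (left out, the last holds). Time passes only in rows, so rows that repeat a pose let the fingers close. It gives the time, the measured TCP pose, the force and the opening at its end, in the units of the state.
- env.get_state(): the state, without advancing time (a new reading comes with each control period).
- env.read_camera(name): name is "scene" or "side" or "wrist"; returns a dict with "pixels" (384x512x3 uint8, red, green, blue), "vfov" (degrees; the focal length in pixels is half the picture's height over the tangent of half this angle, whatever the lens; pixels are square), "cx", "cy" (the principal point, pixels), "k1" (the pictures are not rectified: a ray, as slopes to the right and down, at radius r is drawn at 1 + k1 r^2 times it, then the intrinsics apply), "T" (4x4, takes a point from camera to world coordinates); the wrist camera has in their place "mount" (4x4, takes a point from camera to tool coordinates, whose origin is the TCP and whose axes are the flange's). Camera axes: x right, y down, z forward; pixel columns grow to the right and rows downward; lengths in m; the calibration is good to about 2 mm. A picture is of the moment at which its call begins: read the wrist's pose just before it. There is no depth.
- env.sign_off(): hands the job in, once; it reports no verdict.
The state is a dict: "clock": time; "joint_positions": joint angles; "joint_vel": joint speeds; "joint_efforts": joint torques, N m; "ee_pos": TCP position; "tool_rot": TCP orientation; "ft_force": force on the tool from outside, world axes, zero at the start; "torque": the same for the moment, N m; "grip_width": opening from 0.0 (shut) to 1.0 (fully open).
Only numpy, scipy, OpenCV 4.12 (cv2) and the standard library are available. Lean on these libraries where they do the work, as an engineer would, in place of code of your own. Each camera call takes 0.05 s, during which the arm holds its last target.

## Working session

There is one attempt and no reset: what is moved stays moved. The work goes in short steps, Python scripts to look and compute and a tool call to move; the robot and the scene stay as the last step left them, time stands still between calls to the robot, and variables do not carry over. Pictures are saved under pics/ and viewed, and the job is handed in when it is done.

Besides the shell and the picture viewer there is one more tool, called after ">>>" as name(argument=value, ...) on one line, values as JSON. drive_tool: Moves the arm, as the interface text tells. Its arguments: {"type":"object","properties":{"moves":{"type":"array"},"hand":{"type":"number"},"force":{"type":"number"}},"required":["moves"]}

```bash
mkdir -p pics; ls; cat > h.py <<'E'
import numpy as np, cv2, json
from bench import env
from scipy.spatial.transform import Rotation as R
def shot(name,tag):
    s=env.get_state()
    c=env.read_camera(name)
    if name=="wrist":
        T=np.eye(4); q=np.array(s["tool_rot"]); T[:3,:3]=R.from_quat(q[[1,2,3,0]]).as_matrix(); T[:3,3]=s["ee_pos"]
        c["T"]=T@np.array(c["mount"])
    np.savez(f"{tag}.npz",**{k:np.array(v) for k,v in c.items()})
    cv2.imwrite(f"pics/{tag}.png",np.array(c["pixels"])[:,:,::-1])
    return c
def load(tag):
    return dict(np.load(f"{tag}.npz"))
def K(c):
    f=192/np.tan(np.radians(float(c["vfov"]))/2); return f
def ray(c,u,v):
    f=K(c); d=np.array([(u-float(c["cx"]))/f,(v-float(c["cy"]))/f]); k=float(c["k1"])
    p=d.copy()
    for _ in range(30): p=d/(1+k*(p@p))
    T=np.array(c["T"]); w=T[:3,:3]@np.array([p[0],p[1],1]); return T[:3,3],w/np.linalg.norm(w)
def atz(c,u,v,z):
    o,d=ray(c,u,v); return o+d*(z-o[2])/d[2]
def proj(c,P):
    T=np.array(c["T"]); p=T[:3,:3].T@(np.array(P)-T[:3,3]); s=p[:2]/p[2]; s=s*(1+float(c["k1"])*(s@s)); return s*K(c)+np.array([float(c["cx"]),float(c["cy"])])
def tri(obs):
    A=np.zeros((3,3));b=np.zeros(3)
    for c,u,v in obs:
        o,d=ray(c,u,v);M=np.eye(3)-np.outer(d,d);A+=M;b+=M@o
    X=np.linalg.solve(A,b); return X,[np.round(proj(c,X)-[u,v],1) for c,u,v in obs]
def crop(tag,x0,y0,x1,y1,s,out):
    im=cv2.imread(f"pics/{tag}.png")[y0:y1,x0:x1]; cv2.imwrite(f"pics/{out}.png",cv2.resize(im,None,fx=s,fy=s,interpolation=cv2.INTER_CUBIC))
E
python3 - <<'E'
from h import *
for n in ["scene","side","wrist"]:
    c=shot(n,n+"0"); print(n,c["vfov"],c["cx"],c["cy"],c["k1"],np.round(c["T"],3).tolist())
s=env.get_state(); print(s)
E
```

```text
pics
scene 45.9820450546608 254.9777167325981 200.4118459040536 -0.12443338101994775 [[0.202, 0.674, -0.711, 1.25], [0.979, -0.147, 0.139, -0.218], [-0.01, -0.724, -0.69, 0.771], [0.0, 0.0, 0.0, 1.0]]
side 48.40725407297931 252.23788198900104 192.29670992286597 -0.11876007696620998 [[0.858, -0.28, 0.43, 0.102], [-0.513, -0.502, 0.696, -0.829], [0.021, -0.818, -0.574, 0.76], [0.0, 0.0, 0.0, 1.0]]
wrist 61.00351888588721 254.88640268046512 190.26984895989696 -0.06958178598841101 [[0.377, 0.879, 0.292, 0.16], [0.926, -0.357, -0.12, 0.609], [-0.001, 0.316, -0.949, 0.373], [0.0, 0.0, 0.0, 1.0]]
{'clock': 0.15, 'joint_positions': array([ 1.06496608e+00,  5.31955545e-02,  1.61401616e+00,  3.39096338e-05,
        1.47600946e+00, -1.18970428e-01]), 'joint_vel': array([ 0.00057247, -0.00325142, -0.00340669, -0.00211719, -0.0002888 ,
       -0.00068819]), 'joint_efforts': array([ 2.53523267e-04, -3.94239342e+01, -3.70723236e+01, -1.28665188e-04,
        4.59238800e-03, -2.70332706e-06]), 'ee_pos': array([0.23554727, 0.57840942, 0.25232896]), 'tool_rot': array([-2.66317454e-04,  1.92227487e-01,  9.81350055e-01, -7.69659290e-04]), 'ft_force': array([ 0.60003212,  1.04686951, -0.80666869]), 'torque': array([ 0.02836775,  0.00090653, -0.02732767]), 'grip_width': 0.9976286763361923}
```

View pics/scene0.png

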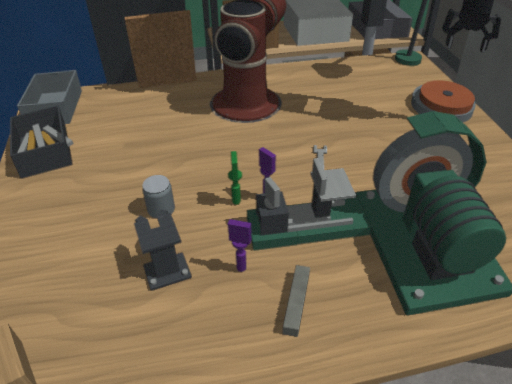

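View pics/side0.png

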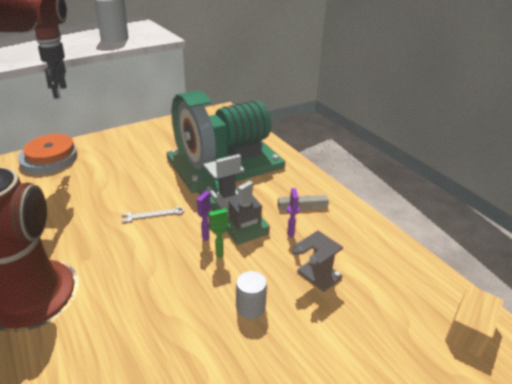

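View pics/wrist0.png

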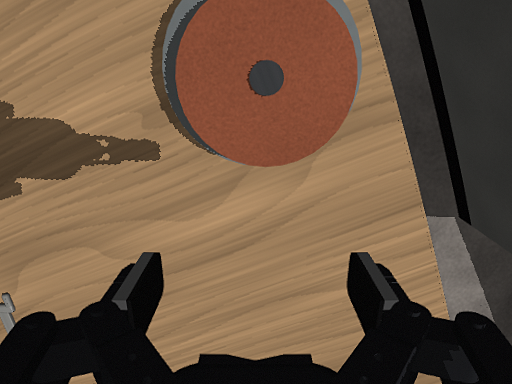

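The scene view shows the grinder on the right with the steel pin in the bridge at about (273,195). The stand is at (160,240), the tin at (158,195), the stick at (297,300), and the wrench is in the side view at (152,214).

These could be taken for the lock pin (scene pixels): grey pin in the bridge (273,195), purple (267,160), green (235,175), purple (240,240). By the description it is the grey one. I'll check it in a crop.

```bash
python3 - <<'E'
from h import *
crop("scene0",220,130,380,250,5,"c1"); crop("scene0",120,160,220,300,4,"c2")
crop("side0",180,130,360,330,4,"c3")
E
```

```text
(no output)
```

View pics/c1.png

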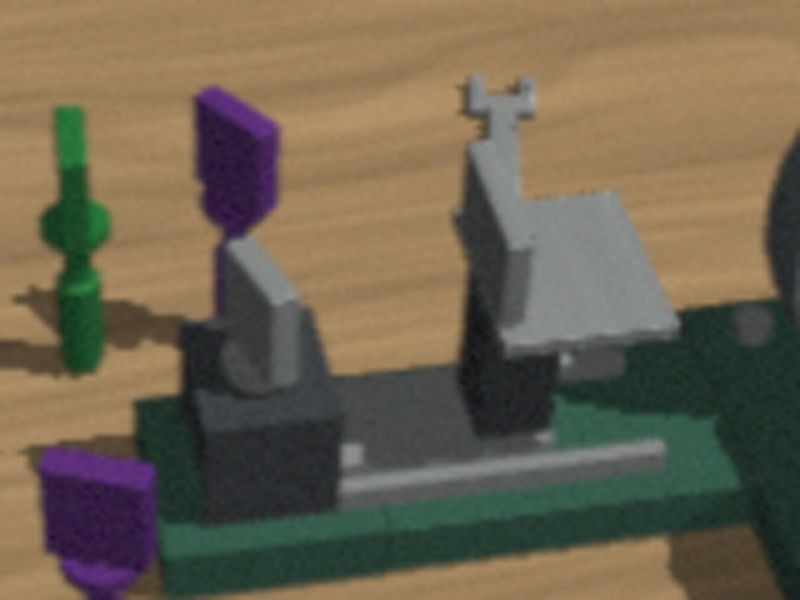

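View pics/c2.png

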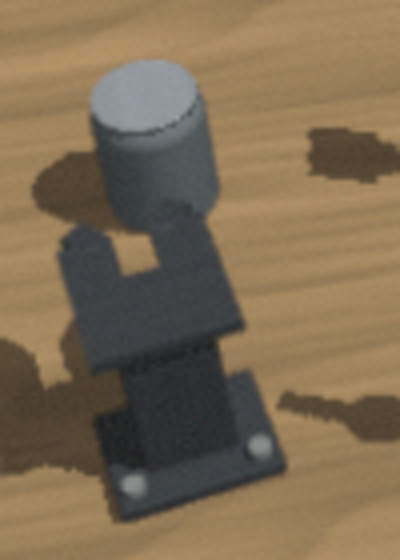

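View pics/c3.png

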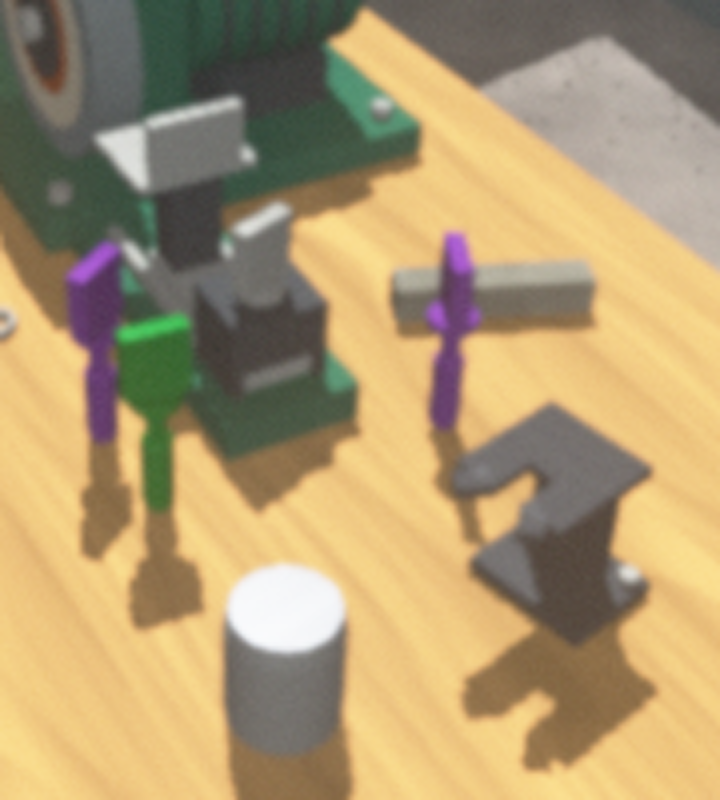

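The crop shows the true pin: grey, collar seated in the dark bridge. The purple and green ones stand free beside it. Next, a coarse triangulation.

```bash
python3 - <<'E'
from h import *
S=load("scene0");D=load("side0")
def t(n,a,b):
    a=(220+a[0]/5,130+a[1]/5) if len(a)==2 else (120+a[0]/4,160+a[1]/4)
    b=(180+b[0]/4,130+b[1]/4)
    X,e=tri([(S,*a),(D,*b)]); print(n,np.round(X,4),e)
t("pin top",(263,268),(262,220))
t("plate xmin",(238,241),(236,236)); t("plate xmax",(285,297),(289,208))
t("fence xmin",(472,145),(147,124)); t("fence xmax",(510,245),(240,99))
t("bridge -y+x",(203,420),(325,305)); t("bridge -y-x",(182,325),(235,340)); t("bridge +y+x",(340,413),(285,265))
t("st ++",(243,318,0),(552,405)); t("st +-",(92,360,0),(652,470))
t("notch end", (141,268,0),(538,478))
t("prong +y tip?",(200,217,0),(470,468)); t("prong -y",(75,232,0),(532,510))
t("green top",(70,108),(155,325)); t("purpleA",(237,107),(95,260)); t("purpleB",(100,465),(455,240))
t("purpleB bottom",(105,700),(445,425));t("green bottom",(82,372),(158,508))
t("tin top",(147,97,0),(286,602))
E
```

```text
pin top [ 0.5639 -0.0459  0.1454] [array([-0.3,  0.4]), array([-0.2, -0.3])]
plate xmin [ 0.542  -0.0514  0.1432] [array([-0.2,  0.2]), array([-0.1, -0.2])]
plate xmax [ 0.5854 -0.0424  0.1464] [array([-0.6,  0.7]), array([-0.5, -0.5])]
fence xmin [0.5337 0.0532 0.1724] [array([ 0.2, -0.3]), array([0.2, 0.2])]
fence xmax [0.602 0.048 0.175] [array([ 0.2, -0.4]), array([0.2, 0.3])]
bridge -y+x [ 0.5923 -0.0786  0.0891] [array([-0.7,  0.8]), array([-0.6, -0.6])]
bridge -y-x [ 0.5267 -0.0744  0.0829] [array([-0.8,  0.9]), array([-0.7, -0.8])]
bridge +y+x [ 0.5963 -0.02    0.0839] [array([-0.8,  1. ]), array([-0.7, -0.8])]
st ++ [ 0.6445 -0.2498  0.1069] [array([-0.6,  0.6]), array([-0.5, -0.4])]
st +- [ 0.6577 -0.3245  0.1081] [array([-0.8,  0.7]), array([-0.8, -0.5])]
notch end [ 0.5986 -0.2971  0.1063] [array([-0.2,  0.2]), array([-0.2, -0.2])]
prong +y tip? [ 0.5701 -0.2673  0.1057] [array([-1.2,  1.1]), array([-1.2, -0.9])]
prong -y [ 0.5734 -0.3264  0.1158] [array([ 0.7, -0.6]), array([0.7, 0.5])]
green top [ 0.4504 -0.1106  0.1506] [array([-1.4,  1.9]), array([-1.5, -1.7])]
purpleA [ 0.4522 -0.0316  0.1438] [array([-0.2,  0.3]), array([-0.2, -0.3])]
purpleB [ 0.6587 -0.1301  0.146 ] [array([ 0.8, -0.9]), array([0.7, 0.6])]
purpleB bottom [ 0.6585 -0.1348 -0.0021] [array([-0.2,  0.2]), array([-0.2, -0.1])]
green bottom [ 0.4534 -0.1083 -0.0055] [array([ 0.1, -0.1]), array([0.1, 0.1])]
tin top [ 0.4389 -0.2897  0.083 ] [array([ 0.1, -0.1]), array([0.1, 0.1])]
```

>>> drive_tool(moves=[[10,-45,15,0,0,1],[20,-90,30,0,0,2],[30,-135,45,0,0,3],[45,-180,60,0,0,4],[60,-225,75,0,0,5]])

```text
clock: 0.65
ee_pos: [0.2956, 0.352, 0.3285]
tool_rot: [0.0, -0.027, 1.0, -0.0]
ft_force: [0.4, 0.3, 0.9]
grip_width: 1.0
```

>>> drive_tool(moves=[[25,-40,0,0,0,0.5],[50,-80,0,0,0,1],[80,-120,0,0,0,1.5],[110,-160,0,0,0,1.8],[140,-200,0,0,0,1.8]])

```text
clock: 1.15
ee_pos: [0.4364, 0.1519, 0.3283]
tool_rot: [0.0, -0.103, 0.995, 0.0]
ft_force: [1.2, 0.3, 0.8]
grip_width: 0.998
```

>>> drive_tool(moves=[[25,-40,0,0,0,0],[60,-80,-10,0,0,0],[95,-120,-20,0,0,0],[128,-160,-30,0,0,0],[128,-200,-30,0,0,0]])

```text
clock: 1.65
ee_pos: [0.5648, -0.0475, 0.2958]
tool_rot: [-0.001, -0.104, 0.995, 0.001]
ft_force: [0.1, 0.6, 0.1]
grip_width: 1.0
```

```bash
python3 - <<'E'
from h import *
s=env.get_state(); print(s["clock"],s["ee_pos"],s["tool_rot"],s["joint_positions"],s["joint_vel"],s["ft_force"])
shot("wrist","w1")
E
```

```text
1.65 [ 0.56483802 -0.04752859  0.29579666] [-1.34462101e-03 -1.03610871e-01  9.94616741e-01  7.20007220e-04] [-2.15466749e-01 -1.05733476e-01  1.69792046e+00  5.23266934e-04
  1.55241099e+00 -1.99386803e+00] [-0.84326469  0.18545528 -0.15408523 -0.01173816 -0.02008564 -0.83514636] [0.0995847  0.62716661 0.14277874]
```

View pics/w1.png

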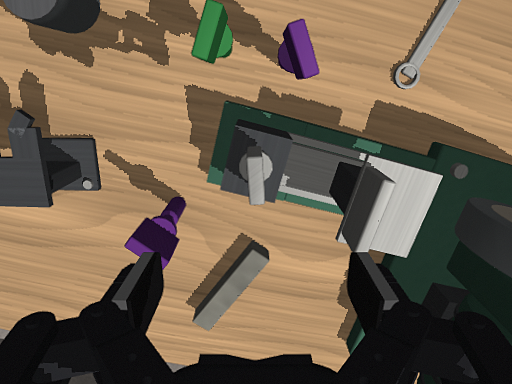

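```bash
python3 - <<'E'
from h import *
shot("wrist","w2"); s=env.get_state(); print(s["ee_pos"],s["joint_vel"].round(3))
shot("wrist","w3")
crop("w3",190,90,350,210,5,"c4")
crop("w3",0,90,110,220,5,"c5")
E
```

```text
[ 0.56399173 -0.05096056  0.29642029] [ 0.073 -0.044  0.016  0.058  0.024  0.048]
```

View pics/c4.png

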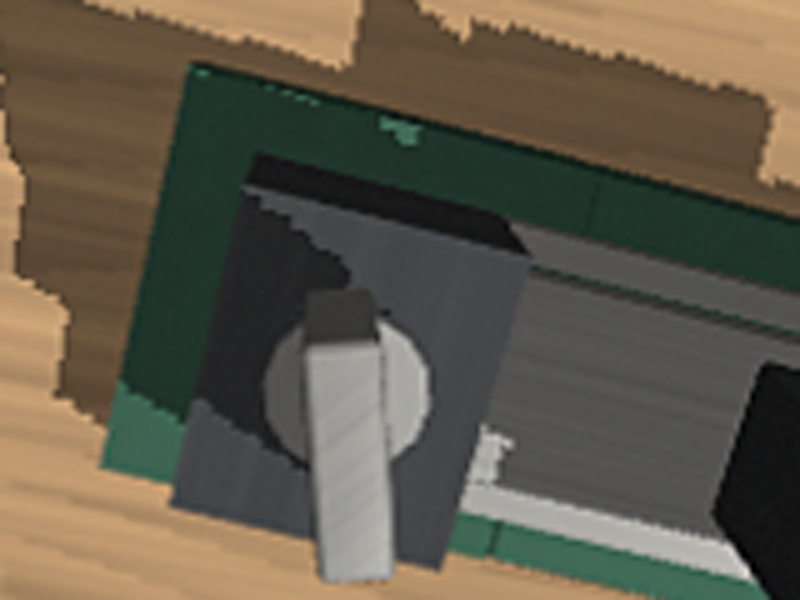

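```bash
python3 - <<'E'
from h import *
W=load("w3");S=load("scene0");D=load("side0")
f=lambda p:(190+p[0]/5,90+p[1]/5)
P=[(303,345),(382,340),(393,577),(322,580)]
X=np.array([atz(W,*f(p),0.148) for p in P]);print("plate",X.round(4),X.mean(0).round(4))
d=(X[3]+X[2]-X[0]-X[1]);print("yaw",np.degrees(np.arctan2(d[1],d[0])),np.linalg.norm(d)/2)
B=[(246,187),(530,255),(440,570),(172,505)]
Y=np.array([atz(W,*f(p),0.09) for p in B]);print("bridge",Y.round(4),Y.mean(0).round(4))
d=Y[3]+Y[2]-Y[0]-Y[1];print("yaw",np.degrees(np.arctan2(d[1],d[0])),np.linalg.norm(d)/2)
# collar centre
print("collar",atz(W,*f((347,395)),0.098))
m=np.mean([f(p) for p in P],0);print(tri([(W,*m),(S,272.6,183.6),(D,245.5,185)]))
print(tri([(W,*f(B[3])),(S,260.6,214),(D,261.3,206.3)]))
print(tri([(W,*f(B[2])),(S,288,212.6),(D,251.2,196.2)]))
E
```

```text
plate [[ 0.5449 -0.0581  0.148 ]
 [ 0.5414 -0.0453  0.148 ]
 [ 0.5827 -0.0344  0.148 ]
 [ 0.5858 -0.0466  0.148 ]] [ 0.5637 -0.0461  0.148 ]
yaw 15.264276381508035 0.04264844911639191
bridge [[ 0.5286 -0.0737  0.09  ]
 [ 0.5305 -0.015   0.09  ]
 [ 0.6004 -0.0179  0.09  ]
 [ 0.5973 -0.0767  0.09  ]] [ 0.5642 -0.0458  0.09  ]
yaw -2.4095292345188 0.06935097891388285
collar [ 0.56445947 -0.04580139  0.098     ]
(array([ 0.56391773, -0.04596269,  0.1453932 ]), [array([ 0.1, -0.1]), array([-0.3,  0.4]), array([-0.2, -0.3])])
(array([ 0.59452234, -0.07787121,  0.08986083]), [array([-0.6, -2.7]), array([-0.1,  1.2]), array([-0.1, -1.3])])
(array([ 0.59874046, -0.01895669,  0.08511097]), [array([-1. , -3.2]), array([-0.1,  1.4]), array([-0.1, -1.5])])
```

View pics/c5.png

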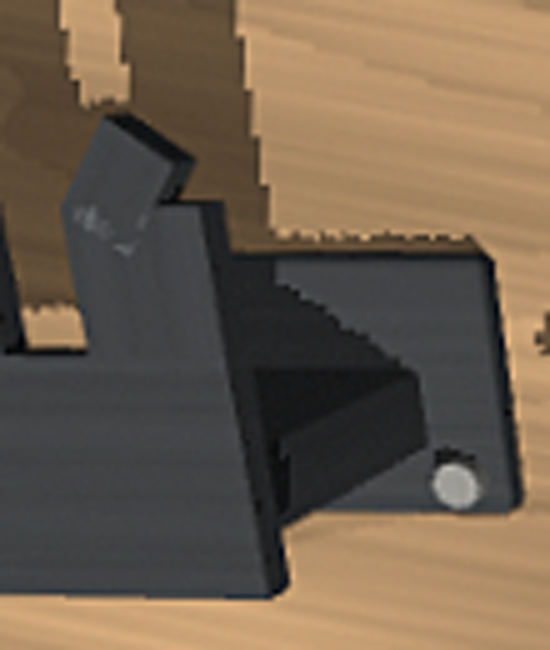

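```bash
python3 - <<'E'
from h import *
for i in range(2):
    s=env.get_state(); print(s["clock"],s["ee_pos"],s["tool_rot"],s["joint_vel"].round(3),s["ft_force"]); env.read_camera("wrist")
E
```

```text
1.8 [ 0.56372062 -0.04857438  0.29705957] [-1.10530447e-03 -1.00890582e-01  9.94896842e-01  3.77980165e-04] [ 0.058 -0.033  0.01   0.019  0.009  0.01 ] [ 0.30415675  0.22878945 -0.90398633]
1.85 [ 0.56358011 -0.04701311  0.29758683] [-6.66231768e-04 -1.01971697e-01  9.94786957e-01  4.89404275e-04] [ 0.042 -0.024  0.007  0.002  0.002  0.   ] [-0.1031216   0.7820154   0.46848809]
```

>>> drive_tool(moves=[[0,0,-35,0,0,0.6],[0.5,0,-70,0,0,0.6],[0.5,0,-100,0,0,0.6],[0.5,0,-120,0,0,0.6],[0.5,0,-120,0,0,0.6]])

```text
clock: 2.4
ee_pos: [0.5617, -0.044, 0.1747]
tool_rot: [-0.003, -0.13, 0.991, 0.001]
ft_force: [0.5, 0.6, 0.3]
grip_width: 0.996
```

```bash
python3 - <<'E'
from h import *
s=env.get_state(); print(s["ee_pos"],s["tool_rot"])
shot("wrist","w4"); shot("side","s4")
crop("s4",180,130,330,250,5,"c6")
E
```

```text
[ 0.56173556 -0.04398304  0.17467879] [-0.00313693 -0.13032084  0.99146614  0.00123926]
```

View pics/w4.png

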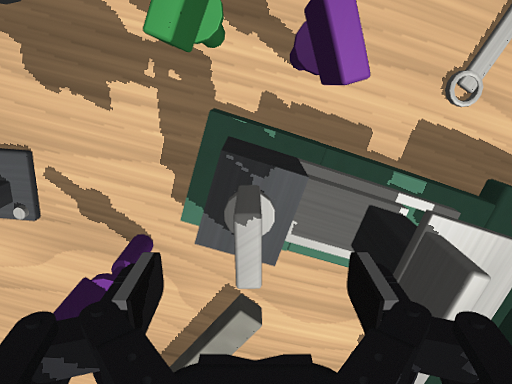

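View pics/c6.png

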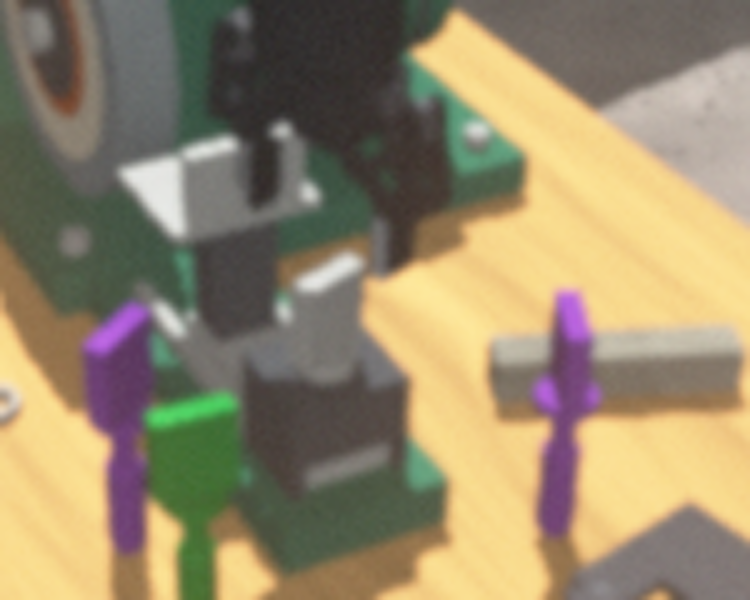

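>>> drive_tool(moves=[[0,0,-25,0,0,0],[0,0,-44,0,0,0],[0,0,-49,0,0,0],[0,0,-49,0,0,0]])

```text
clock: 2.9
ee_pos: [0.5647, -0.0459, 0.1303]
tool_rot: [0.0, -0.129, 0.992, -0.0]
ft_force: [0.4, 0.3, -0.1]
grip_width: 1.001
```

>>> drive_tool(moves=[[0,0,0,0,0,0],[0,0,0,0,0,0],[0,0,0,0,0,0],[0,0,0,0,0,0],[0,0,0,0,0,0]], hand=0, force=60)

```text
clock: 3.4
ee_pos: [0.5644, -0.0464, 0.1297]
tool_rot: [0.0, -0.129, 0.992, -0.0]
ft_force: [-1.2, -0.2, 3.5]
grip_width: 0.159
```

>>> drive_tool(moves=[[0,0,0,0,0,0],[0,0,0,0,0,0],[0,0,0,0,0,0],[0,0,0,0,0,0],[0,0,0,0,0,0]])

```text
clock: 3.9
ee_pos: [0.5645, -0.0464, 0.1297]
tool_rot: [0.0, -0.129, 0.992, -0.0]
ft_force: [-0.2, -1.6, 3.4]
grip_width: 0.159
```

```bash
python3 - <<'E'
from h import *
s=env.get_state(); print(s["ee_pos"],s["tool_rot"],s["grip_width"],s["ft_force"],s["torque"])
shot("wrist","w5")
E
```

```text
[ 0.56451311 -0.04636024  0.1297323 ] [ 2.86237022e-04 -1.29126328e-01  9.91628081e-01 -2.42965909e-04] 0.15947399090148448 [-0.22416942 -1.61383334  3.36885743] [-0.1806385   0.07221995 -0.04329335]
```

View pics/w5.png

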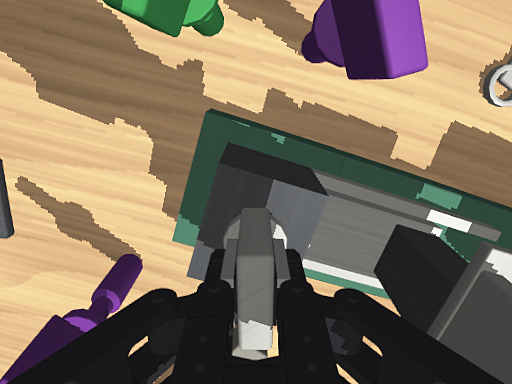

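>>> drive_tool(moves=[[0,0,4,0,0,0],[0,0,10,0,0,0],[0,0,18,0,0,0],[0,0,26,0,0,0],[0,0,34,0,0,0]])

```text
clock: 4.45
ee_pos: [0.564, -0.046, 0.1639]
tool_rot: [-0.0, -0.129, 0.992, 0.0]
ft_force: [-0.2, 0.1, -2.9]
grip_width: 0.154
```

>>> drive_tool(moves=[[0,0,10,0,0,0],[0,0,22,0,0,0],[0,0,34,0,0,0],[0,0,46,0,0,0],[0,0,58,0,0,0]])

```text
clock: 4.95
ee_pos: [0.5643, -0.0462, 0.2226]
tool_rot: [0.0, -0.129, 0.992, -0.0]
ft_force: [-0.2, -0.5, -2.8]
grip_width: 0.155
```

>>> drive_tool(moves=[[0,0,15,0,0,0],[0,0,30,0,0,0],[0,0,45,0,0,0],[0,0,60,0,0,0],[0,0,68,0,0,0]])

```text
clock: 5.45
ee_pos: [0.5649, -0.0463, 0.2918]
tool_rot: [0.001, -0.129, 0.992, -0.0]
ft_force: [0.1, 0.6, -2.3]
grip_width: 0.156
```

```bash
python3 - <<'E'
from h import *
s=env.get_state(); print(s["ee_pos"],s["tool_rot"],s["grip_width"],s["ft_force"],s["torque"])
shot("wrist","w6");shot("side","s6")
E
```

```text
[ 0.56487495 -0.04630323  0.29182638] [ 1.32214848e-03 -1.29139988e-01  9.91625383e-01 -4.64919626e-04] 0.15615871787534658 [ 0.13744933  0.5630461  -2.26115534] [-0.01437884 -0.00757427 -0.00497114]
```

View pics/s6.png

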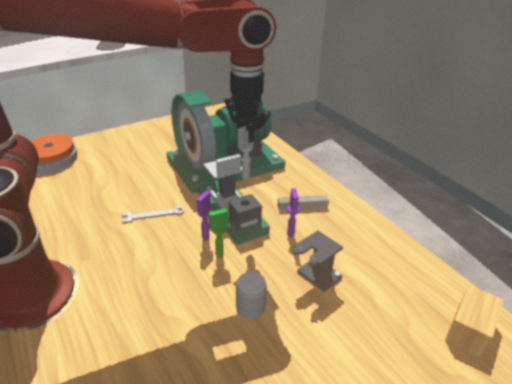

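View pics/w6.png

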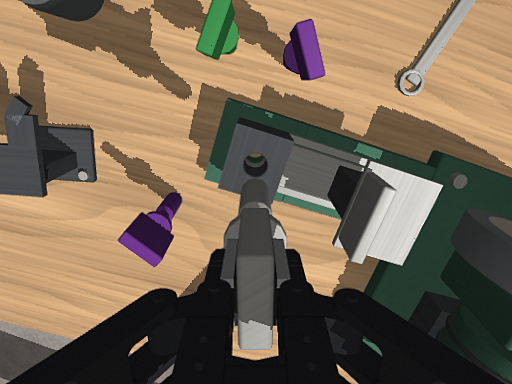

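>>> drive_tool(moves=[[5,-30,10,0,0,0],[15,-70,20,0,0,0],[25,-110,20,0,0,0],[35,-145,20,0,0,0],[35,-165,20,0,0,0]])

```text
clock: 6.05
ee_pos: [0.5993, -0.2136, 0.3077]
tool_rot: [-0.001, -0.128, 0.992, 0.0]
ft_force: [0.4, 0.3, -3.2]
grip_width: 0.156
```

>>> drive_tool(moves=[[0,0,0,0,0,0],[0,0,0,0,0,0],[0,0,0,0,0,0]])

```text
clock: 6.35
ee_pos: [0.599, -0.21, 0.309]
tool_rot: [-0.0, -0.13, 0.992, 0.0]
ft_force: [0.0, 1.4, -3.0]
grip_width: 0.157
```

```bash
python3 - <<'E'
from h import *
s=env.get_state(); print(s["ee_pos"],s["tool_rot"],s["joint_vel"].round(3))
shot("wrist","w7")
crop("w7",60,60,260,210,4,"c7")
E
```

```text
[ 0.59901862 -0.21000224  0.30895476] [-2.52959887e-04 -1.29669424e-01  9.91557139e-01  4.65476977e-04] [ 0.008 -0.006 -0.001 -0.003 -0.003 -0.002]
```

View pics/w7.png

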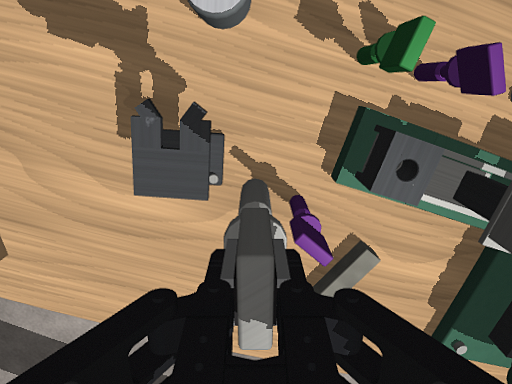

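View pics/c7.png

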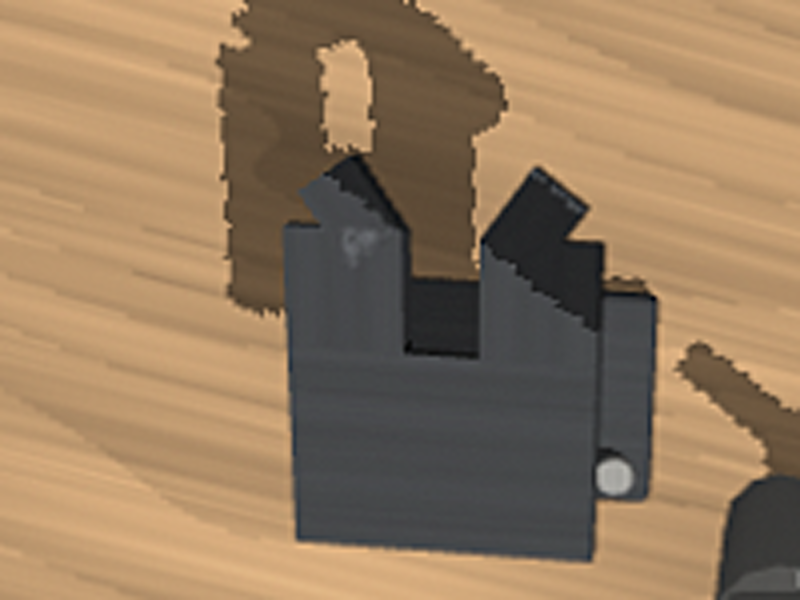

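```bash
python3 - <<'E'
from h import *
W=load("w7");S=load("scene0");D=load("side0")
f=lambda p:(60+p[0]/4,60+p[1]/4)
P=dict(BL=(297,540),BR=(594,561),NL=(405,353),NR=(480,357),SL=(408,228),SR=(481,243),TL=(285,224),TR=(604,241))
X={k:atz(W,*f(p),0.11) for k,p in P.items()}
for k in X: print(k,X[k].round(4))
y=lambda a,b:(lambda d:np.degrees(np.arctan2(d[1],d[0])))(X[b]-X[a])
print("yaw from sides",y("TL","BL"),y("TR","BR"),y("SL","NL"),y("SR","NR"),"from ends",y("BL","BR")-90,y("NL","NR")-90, np.linalg.norm(X["BL"]-X["BR"]),np.linalg.norm(X["NL"]-X["NR"]))
print(tri([(W,*f(P["BR"])),(S,180.7,239.5),(D,318,231.3)]))
print(tri([(W,*f(P["BL"])),(S,143,250),(D,343,247.5)]))
E
```

```text
BL [ 0.6604 -0.3237  0.11  ]
BR [ 0.646  -0.2469  0.11  ]
NL [ 0.6042 -0.3045  0.11  ]
NR [ 0.6005 -0.2861  0.11  ]
SL [ 0.5737 -0.3092  0.11  ]
SR [ 0.5728 -0.2912  0.11  ]
TL [ 0.5803 -0.3387  0.11  ]
TR [ 0.5648 -0.2624  0.11  ]
yaw from sides 10.586131437308493 10.771601250428594 8.762472727401743 10.576716720377691 from ends 10.666316362249034 11.563217816172852 0.07812681623680133 0.01879686265691589
(array([ 0.64573959, -0.24869649,  0.10707124]), [array([-1.2, -1.6]), array([0.1, 0.9]), array([-0.4, -0.9])])
(array([ 0.6591527 , -0.32412983,  0.10874372]), [array([ 0.2, -1.6]), array([-0.7,  1. ]), array([-0.3, -1. ])])
```

The w7 crop shows the stand's top face with corners at crop (297,540) and (594,561), and the notch end at (405,353)–(480,357). That puts the seat at about (0.5945, -0.2966) with yaw 10.6°. Moving to 60 mm in front of it.

>>> drive_tool(moves=[[-20,-30,0,0,0,0],[-40,-60,0,0,0,0],[-58,-88,0,0,0,0],[-63.5,-97.5,0,0,0,0],[-63.5,-97.5,-20,0,0,0]])

```text
clock: 6.9
ee_pos: [0.5365, -0.3101, 0.2933]
tool_rot: [0.003, -0.129, 0.992, -0.003]
ft_force: [0.5, 0.2, -2.1]
grip_width: 0.154
```

>>> drive_tool(moves=[[0,0,-30,0,0,0],[0,0,-60,0,0,0],[0,0,-90,0,0,0],[0,0,-115,0,0,0],[0,0,-132,0,0,0]])

```text
clock: 7.4
ee_pos: [0.5354, -0.3068, 0.155]
tool_rot: [-0.001, -0.13, 0.992, 0.001]
ft_force: [-0.8, 0.6, -3.4]
grip_width: 0.152
```

>>> drive_tool(moves=[[0,0,0,0,0,0],[0,0,0,0,0,0],[0,0,0,0,0,0]])

```text
clock: 7.7
ee_pos: [0.537, -0.3093, 0.1597]
tool_rot: [0.001, -0.129, 0.992, -0.001]
ft_force: [0.3, -0.6, -2.6]
grip_width: 0.157
```

```bash
python3 - <<'E'
from h import *
s=env.get_state(); print(s["ee_pos"],s["tool_rot"],s["joint_vel"].round(3))
shot("wrist","w8");shot("side","s8");shot("scene","e8")
a=cv2.resize(cv2.imread("pics/s8.png")[190:310,240:380],None,fx=4,fy=4,interpolation=2)
cv2.imwrite("pics/c8.png",a)
crop("e8",100,150,240,300,4,"c9")
E
```

```text
[ 0.53696196 -0.30925072  0.15965128] [ 0.00137559 -0.12927477  0.99160704 -0.0012757 ] [-0.003 -0.004 -0.003 -0.    -0.     0.001]
```

View pics/c8.png

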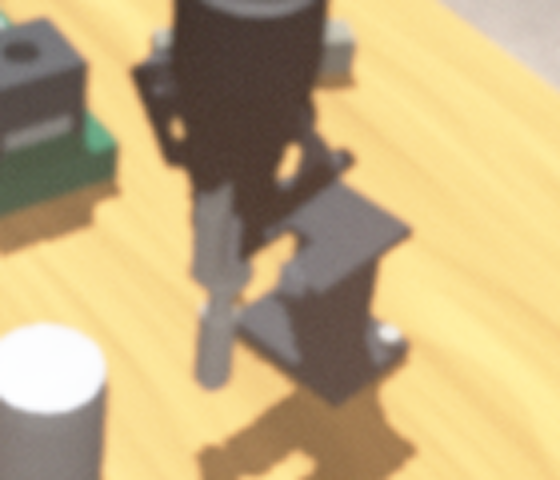

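View pics/c9.png

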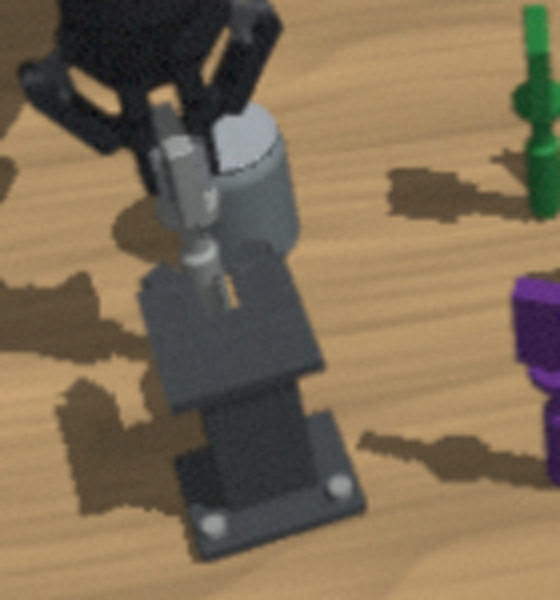

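View pics/w8.png

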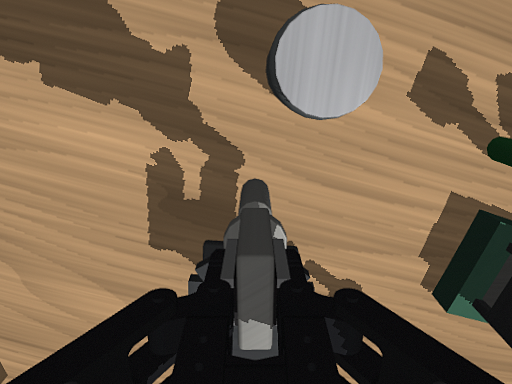

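```bash
python3 - <<'E'
from h import *
for i in range(2):
    s=env.get_state(); print(s["ee_pos"],s["joint_vel"].round(3),s["ft_force"].round(2)); env.read_camera("wrist")
E
```

```text
[ 0.53654508 -0.30925087  0.15914401] [-0.001  0.004  0.007  0.001  0.001 -0.002] [ 0.12 -0.45 -1.49]
[ 0.53635387 -0.30912697  0.15877866] [-0.001  0.004  0.01  -0.002  0.001  0.003] [-0.21 -0.14 -3.29]
```

>>> drive_tool(moves=[[10,2,0,0,0,0],[20,4,0,0,0,0],[30,6.5,0,0,0,0],[30,6.5,0,0,0,0],[30,6.5,0,0,0,0]])

```text
clock: 8.45
ee_pos: [0.5661, -0.3019, 0.1571]
tool_rot: [-0.0, -0.13, 0.992, 0.0]
ft_force: [1.9, -0.5, -3.4]
grip_width: 0.158
```

```bash
python3 - <<'E'
from h import *
for i in range(3):
    s=env.get_state(); print(s["ee_pos"],s["joint_vel"].round(3),s["ft_force"].round(2)); 
    if i<2: shot(["side","scene"][i],["s9","e9"][i])
d=s["ee_pos"][:2]-[0.5945,-0.2966]; print(d@[.983,.184],d@[-.184,.983])
crop("s9",280,215,360,280,8,"c10"); crop("e9",120,180,210,260,8,"c11")
E
```

```text
[ 0.56611497 -0.30190513  0.15706179] [-0.009 -0.008  0.013 -0.001 -0.002 -0.001] [ 1.94 -0.45 -3.38]
[ 0.5658127  -0.30201113  0.15702407] [-0.007 -0.008  0.006  0.001  0.001  0.   ] [ 0.43  0.49 -2.81]
[ 0.56562613 -0.30209346  0.15703731] [-0.004 -0.005  0.003  0.003 -0.     0.001] [-0.32 -0.69 -2.09]
-0.029393806721938608 -8.728291093591769e-05
```

View pics/c10.png

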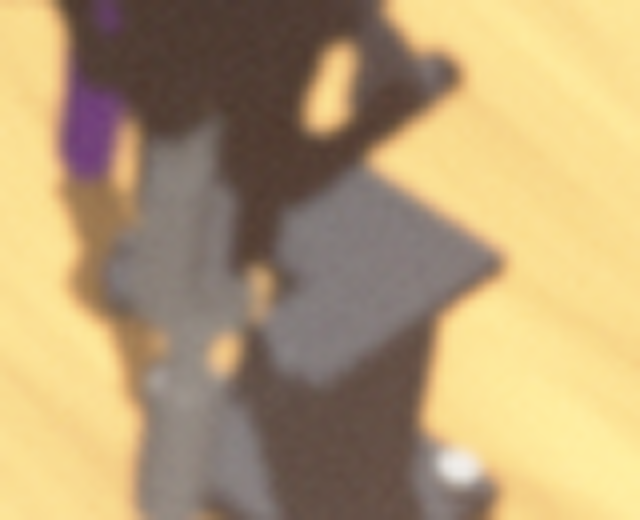

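View pics/c11.png

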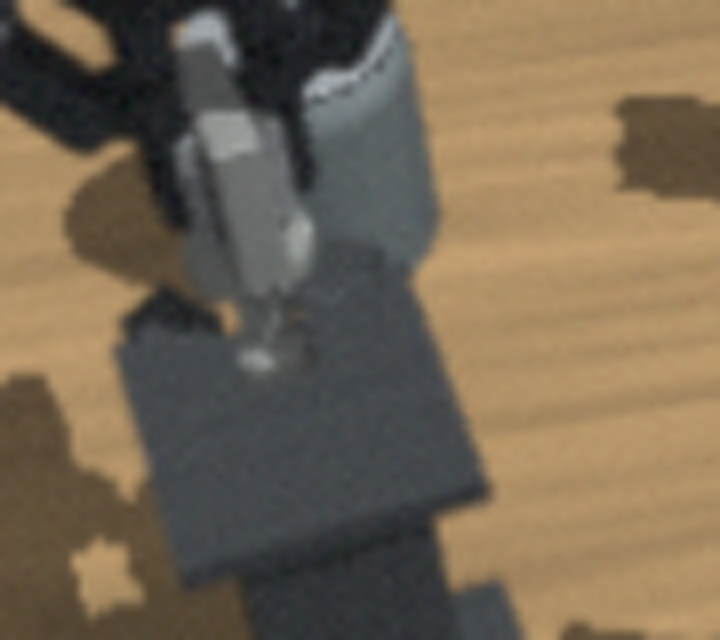

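The neck is entering the flare without contact (neck at scene ≈(153,221), lateral error about 0). Continuing inward.

>>> drive_tool(moves=[[7,1.3,0,0,0,0],[14,2.6,0,0,0,0],[21,3.9,0,0,0,0],[26.5,5,0,0,0,0],[26.5,5,0,0,0,0]])

```text
clock: 9.05
ee_pos: [0.5931, -0.2969, 0.1573]
tool_rot: [0.0, -0.129, 0.992, -0.0]
ft_force: [-0.0, -1.1, -2.2]
grip_width: 0.156
```

>>> drive_tool(moves=[[0,0,0,0,0,0],[0,0,0,0,0,0],[0,0,0,0,0,0],[0,0,0,0,0,0]])

```text
clock: 9.45
ee_pos: [0.5921, -0.2972, 0.1573]
tool_rot: [-0.0, -0.129, 0.992, 0.0]
ft_force: [0.8, 0.2, -2.5]
grip_width: 0.155
```

```bash
python3 - <<'E'
from h import *
for i in range(3):
    s=env.get_state(); print(s["ee_pos"],s["joint_vel"].round(3),s["ft_force"].round(2),s["torque"].round(3)); 
    if i<2: shot(["side","scene"][i],["s10","e10"][i])
d=s["ee_pos"][:2]-[0.5945,-0.2966]; print(d@[.983,.184],d@[-.184,.983])
crop("s10",280,215,360,280,8,"c12"); crop("e10",120,180,210,260,8,"c13")
E
```

```text
[ 0.59209564 -0.29724436  0.15732737] [ 0.001  0.001 -0.002  0.    -0.    -0.001] [ 0.76  0.21 -2.54] [-0.027  0.023 -0.006]
[ 0.59210852 -0.29728578  0.15733116] [ 0.002  0.002 -0.002  0.     0.002 -0.   ] [ 0.16  1.38 -2.11] [-0.055  0.001 -0.021]
[ 0.59212141 -0.29726618  0.15733379] [-0.001  0.001 -0.002  0.001  0.002  0.001] [-0.25  0.8  -2.06] [-0.023  0.     0.001]
-0.0024607315568959047 -0.0002171952134169855
```

View pics/c12.png

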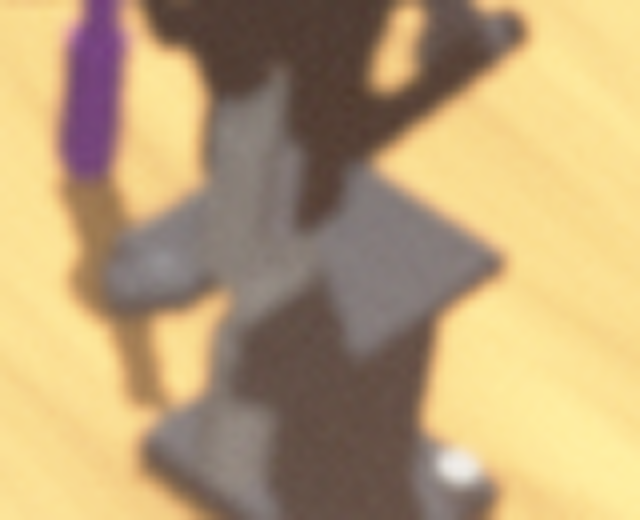

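View pics/c13.png

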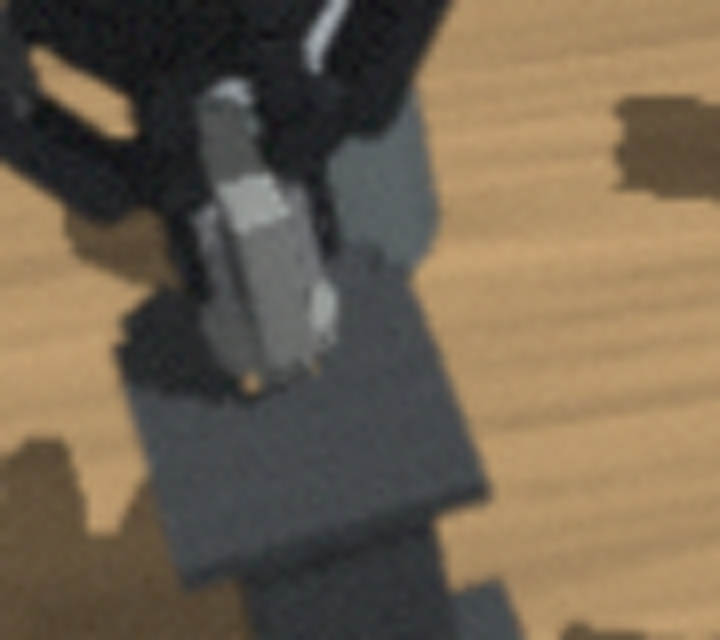

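No contact force yet, and the bores of light at the notch sides look even. I'll creep in until the closed end pushes back.

>>> drive_tool(moves=[[1,0.2,0,0,0,0],[2,0.4,0,0,0,0],[2.5,0.5,0,0,0,0],[2.5,0.5,0,0,0,0]])

```text
clock: 9.95
ee_pos: [0.5948, -0.2966, 0.1573]
tool_rot: [-0.0, -0.129, 0.992, 0.0]
ft_force: [-0.2, -1.0, -2.9]
grip_width: 0.157
```

>>> drive_tool(moves=[[0.5,0.1,0,0,0,0],[1,0.2,0,0,0,0],[1,0.2,0,0,0,0],[1,0.2,0,0,0,0]])

```text
clock: 10.35
ee_pos: [0.5958, -0.2965, 0.1573]
tool_rot: [-0.0, -0.129, 0.992, 0.0]
ft_force: [-0.8, 0.1, -3.3]
grip_width: 0.151
```

>>> drive_tool(moves=[[0.5,0.1,0,0,0,0],[1,0.2,0,0,0,0],[1,0.2,0,0,0,0],[1,0.2,0,0,0,0]])

```text
clock: 10.75
ee_pos: [0.5963, -0.2964, 0.1572]
tool_rot: [-0.001, -0.129, 0.992, 0.0]
ft_force: [-3.8, -1.0, -0.4]
grip_width: 0.156
```

Contact at x≈0.5963 (-3.8 N), so the seat is 1 mm back. I'll back off 0.7 mm and lower the collar to the plate.

>>> drive_tool(moves=[[-0.7,-0.1,-1.5,0,0,0],[-0.7,-0.1,-3,0,0,0],[-0.7,-0.1,-4.5,0,0,0],[-0.7,-0.1,-5.5,0,0,0],[-0.7,-0.1,-5.5,0,0,0]])

```text
clock: 11.25
ee_pos: [0.596, -0.2963, 0.1514]
tool_rot: [-0.0, -0.129, 0.992, 0.0]
ft_force: [-1.4, -0.2, -2.8]
grip_width: 0.153
```

>>> drive_tool(moves=[[0,0,-0.7,0,0,0],[0,0,-1.2,0,0,0],[0,0,-1.2,0,0,0],[0,0,-1.2,0,0,0]])

```text
clock: 11.65
ee_pos: [0.5961, -0.2964, 0.1505]
tool_rot: [0.0, -0.129, 0.992, 0.0]
ft_force: [-2.5, -0.1, -2.3]
grip_width: 0.156
```

>>> drive_tool(moves=[[0,0,-0.6,0,0,0],[0,0,-1,0,0,0],[0,0,-1,0,0,0],[0,0,-1,0,0,0]])

```text
clock: 12.05
ee_pos: [0.5961, -0.2964, 0.1498]
tool_rot: [0.0, -0.129, 0.992, -0.0]
ft_force: [-2.3, -0.4, -1.1]
grip_width: 0.158
```

>>> drive_tool(moves=[[-0.8,-0.1,-0.4,0,0,0],[-0.8,-0.1,-0.7,0,0,0],[-0.8,-0.1,-0.7,0,0,0],[-0.8,-0.1,-0.7,0,0,0]])

```text
clock: 12.45
ee_pos: [0.5959, -0.2965, 0.1498]
tool_rot: [0.001, -0.129, 0.992, -0.0]
ft_force: [0.2, 1.0, 2.5]
grip_width: 0.159
```

```bash
python3 - <<'E'
from h import *
F=[]
for i in range(3):
    s=env.get_state(); print(s["ee_pos"],s["ft_force"].round(2),s["torque"].round(3)); 
    if i<2: shot(["side","scene"][i],["s11","e11"][i])
a=cv2.imread("pics/s11.png")[215:280,280:360];b=cv2.imread("pics/e11.png")[190:255,120:200]
cv2.imwrite("pics/c14.png",cv2.resize(np.vstack([a,b]),None,fx=4.5,fy=4.5,interpolation=2))
E
```

```text
[ 0.59592176 -0.29649488  0.14977289] [0.24 1.02 2.55] [0.298 0.071 0.027]
[ 0.59590209 -0.29650521  0.14974504] [0.75 1.14 4.59] [ 0.305  0.044 -0.046]
[ 0.59590988 -0.29647585  0.1497361 ] [0.9  2.39 2.99] [0.306 0.004 0.012]
```

View pics/c14.png

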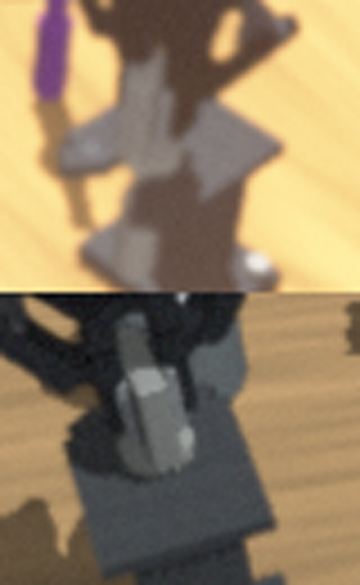

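The collar rests on the plate: Fz flipped from -3 to +3 N and the collar height works out to 0.110. Releasing.

>>> drive_tool(moves=[[0,0,0,0,0,0],[0,0,0,0,0,0],[0,0,0,0,0,0],[0,0,0,0,0,0],[0,0,0,0,0,0]], hand=50)

```text
clock: 13.05
ee_pos: [0.5951, -0.2965, 0.1487]
tool_rot: [-0.0, -0.129, 0.992, 0.0]
ft_force: [-0.3, 0.4, 0.1]
grip_width: 0.587
```

>>> drive_tool(moves=[[0,0,10,0,0,0],[0,0,30,0,0,0],[0,0,60,0,0,0],[0,0,100,0,0,0],[0,0,140,0,0,0]])

```text
clock: 13.55
ee_pos: [0.595, -0.2964, 0.2907]
tool_rot: [-0.0, -0.129, 0.992, 0.0]
ft_force: [0.2, -0.6, -0.3]
grip_width: 0.588
```

>>> drive_tool(moves=[[10,30,0,0,0,0],[20,60,0,0,0,0],[20,80,0,0,0,0],[20,80,0,0,0,0],[20,80,0,0,0,0]])

```text
clock: 14.05
ee_pos: [0.6149, -0.2165, 0.2889]
tool_rot: [-0.0, -0.129, 0.992, -0.0]
ft_force: [0.2, -0.5, 0.8]
grip_width: 0.583
```

```bash
python3 - <<'E'
from h import *
s=env.get_state(); print(s["ee_pos"],s["tool_rot"],s["joint_vel"].round(3),s["ft_force"].round(2),s["grip_width"])
shot("wrist","w12");shot("scene","e12");shot("side","s12")
crop("w12",60,60,260,210,4,"c15")
a=cv2.imread("pics/s12.png")[200:300,280:360];b=cv2.imread("pics/e12.png")[190:290,120:200]
cv2.imwrite("pics/c16.png",cv2.resize(np.hstack([a,b]),None,fx=5,fy=5,interpolation=2))
E
```

```text
[ 0.61493749 -0.21646794  0.28886258] [-2.57752041e-04 -1.29431827e-01  9.91588242e-01 -3.07981747e-04] [-0.019  0.009 -0.004  0.002 -0.003 -0.   ] [ 0.17 -0.48  0.84] 0.5829472830402722
```

View pics/c15.png

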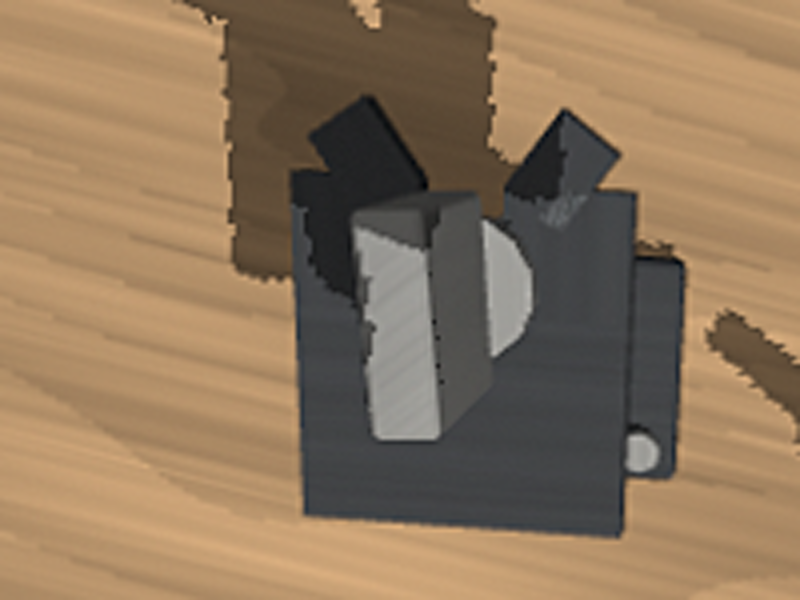

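View pics/c16.png

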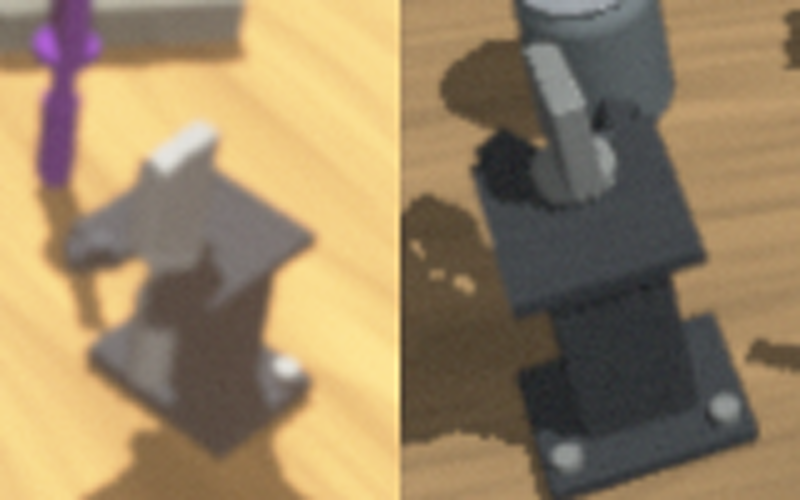

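```bash
python3 - <<'E'
from h import *
W=load("w12")
f=lambda p:(60+p[0]/4,60+p[1]/4)
P=[(353,225),(428,250),(440,438),(374,438)]
P=[(353,226),(432,212+36),(440,438),(374,438)]
X=np.array([atz(W,*f(p),0.168) for p in P]);print(X.round(4),X.mean(0))
B=[(304,515),(622,536)]
print([atz(W,*f(p),0.11).round(4) for p in B])
# predicted collar rim right & plate centre for seat (0.5953,-0.2964)
for P in [(0.5953,-0.2964,0.168),(0.5953,-0.2964,0.118)]:
    q=proj(W,P);print((q-60)*4)
th=np.linspace(0,6.28,13)
print([((proj(W,(0.5953+.017*np.cos(t),-0.2964+.017*np.sin(t),0.118))-60)*4).round(0).tolist() for t in th])
E
```

```text
[[ 0.5787 -0.3066  0.168 ]
 [ 0.5791 -0.2917  0.168 ]
 [ 0.6143 -0.2837  0.168 ]
 [ 0.6175 -0.2961  0.168 ]] [ 0.59739745 -0.29453789  0.168     ]
[array([ 0.6607, -0.3239,  0.11  ]), array([ 0.6459, -0.2474,  0.11  ])]
[391.9430281  326.52120149]
[455.01647742 287.58840444]
[[441.0, 360.0], [480.0, 360.0], [512.0, 340.0], [529.0, 307.0], [527.0, 267.0], [505.0, 233.0], [470.0, 213.0], [430.0, 213.0], [397.0, 234.0], [381.0, 268.0], [384.0, 308.0], [406.0, 341.0], [441.0, 360.0]]
```

The c15 crop shows the pin upright with its collar flat on the plate. The collar's right rim is at crop (532,290) against a predicted (529,290), so it is home. Next, the fence.

>>> drive_tool(moves=[[-10,45,10,0,0,-0.8],[-20,90,15,0,0,-1.6],[-30,135,15,0,0,-2.4],[-40,180,15,0,0,-3.2],[-45,225,15,0,0,-3.6]], hand=60)

```text
clock: 14.7
ee_pos: [0.5695, 0.0091, 0.304]
tool_rot: [0.0, 0.03, 1.0, -0.0]
ft_force: [0.9, 0.5, -0.6]
grip_width: 0.705
```

>>> drive_tool(moves=[[0,30,0,0,0,0],[0,45,0,0,0,0],[0,45,0,0,0,0],[0,45,0,0,0,0],[0,45,0,0,0,0]])

```text
clock: 15.2
ee_pos: [0.5705, 0.0519, 0.3037]
tool_rot: [-0.0, 0.029, 1.0, -0.0]
ft_force: [0.0, -1.0, 0.7]
grip_width: 0.7
```

```bash
python3 - <<'E'
from h import *
env.read_camera("wrist")
s=env.get_state(); print(s["ee_pos"],s["tool_rot"],s["joint_vel"].round(3),s["ft_force"].round(2),s["grip_width"])
shot("wrist","w13")
crop("w13",160,70,360,220,4,"c17")
E
```

```text
[0.57049889 0.05193772 0.30375346] [-1.47822282e-04  2.86884707e-02  9.99588370e-01 -2.02526709e-04] [ 0.004 -0.003  0.001  0.002  0.     0.002] [-0.34 -0.36  0.19] 0.7056470716944145
```

View pics/w13.png

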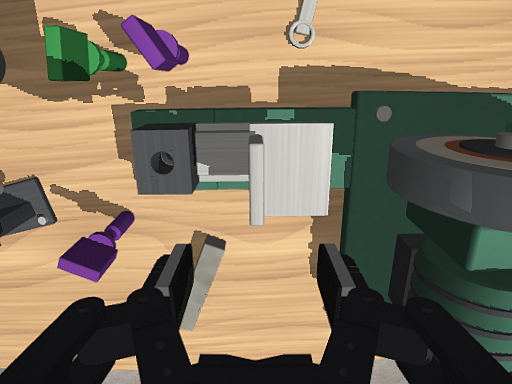

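View pics/c17.png

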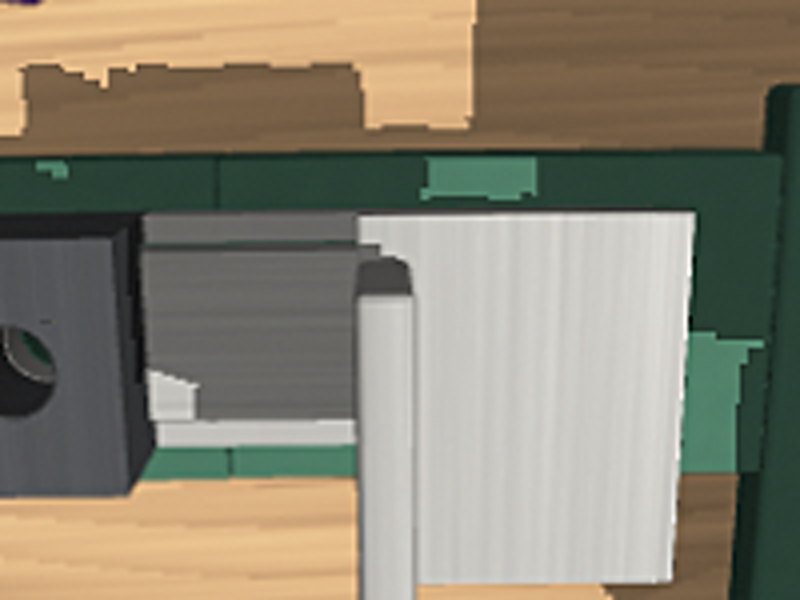

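```bash
python3 - <<'E'
from h import *
crop("w13",230,130,350,230,6,"c18")
W=load("w13")
P=[(249.3,143.8),(263.2,143.8),(250.3,225),(263.8,224.5)]
X=np.array([atz(W,*p,0.175) for p in P]);print(X.round(4),X.mean(0).round(4))
d=X[2]+X[3]-X[0]-X[1];print(np.degrees(np.arctan2(d[1],d[0])),np.linalg.norm(d)/2)
E
```

```text
[[0.534  0.05   0.175 ]
 [0.5346 0.0607 0.175 ]
 [0.6023 0.0466 0.175 ]
 [0.6025 0.0579 0.175 ]] [0.5683 0.0538 0.175 ]
-2.6208903397296055 0.06812497844674648
```

View pics/c18.png

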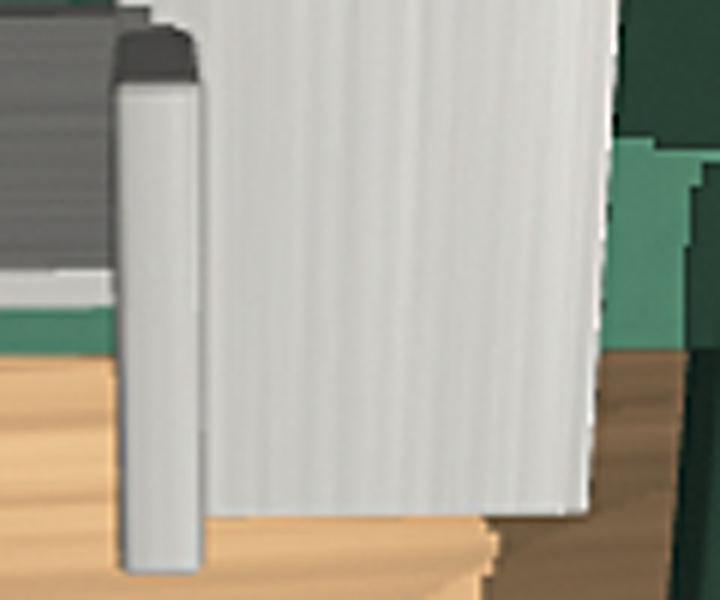

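Fence top centre is at (0.5685, 0.054), yaw -2.6°. Straddle it, descend and pinch.

>>> drive_tool(moves=[[-2,2,-35,0,0,0.1],[-2,2,-70,0,0,0.1],[-2,2,-105,0,0,0.1],[-2,2,-130,0,0,0.1],[-2,2,-138,0,0,0.1]])

```text
clock: 15.8
ee_pos: [0.5662, 0.0547, 0.162]
tool_rot: [-0.003, 0.024, 1.0, -0.0]
ft_force: [-0.4, -0.1, -0.5]
grip_width: 0.702
```

>>> drive_tool(moves=[[0,0,0,0,0,0],[0,0,0,0,0,0],[0,0,0,0,0,0]])

```text
clock: 16.1
ee_pos: [0.5696, 0.0553, 0.1683]
tool_rot: [0.002, 0.023, 1.0, -0.0]
ft_force: [0.7, 0.1, 0.4]
grip_width: 0.704
```

>>> drive_tool(moves=[[0,0,0,0,0,0],[0,0,0,0,0,0],[0,0,0,0,0,0],[0,0,0,0,0,0],[0,0,0,0,0,0]], hand=0, force=40)

```text
clock: 16.6
ee_pos: [0.5685, 0.0552, 0.1666]
tool_rot: [0.0, 0.023, 1.0, -0.0]
ft_force: [-1.1, -2.1, 4.1]
grip_width: 0.131
```

>>> drive_tool(moves=[[0,0,0,0,0,0],[0,0,0,0,0,0],[0,0,0,0,0,0]])

```text
clock: 16.9
ee_pos: [0.5685, 0.0552, 0.1666]
tool_rot: [0.0, 0.023, 1.0, -0.0]
ft_force: [-1.5, -2.9, 5.2]
grip_width: 0.128
```

```bash
python3 - <<'E'
from h import *
s=env.get_state(); print(s["ee_pos"],s["tool_rot"],s["joint_vel"].round(3),s["ft_force"].round(2),s["grip_width"])
shot("side","s14"); shot("wrist","w14")
crop("s14",160,90,310,230,5,"c19")
E
```

```text
[0.5685414  0.05518594 0.16663345] [ 3.52220740e-04  2.32498040e-02  9.99729564e-01 -3.47815572e-04] [ 0.003 -0.    -0.     0.002 -0.002  0.   ] [-1.46 -2.94  5.25] 0.12795203397713045
```

View pics/c19.png

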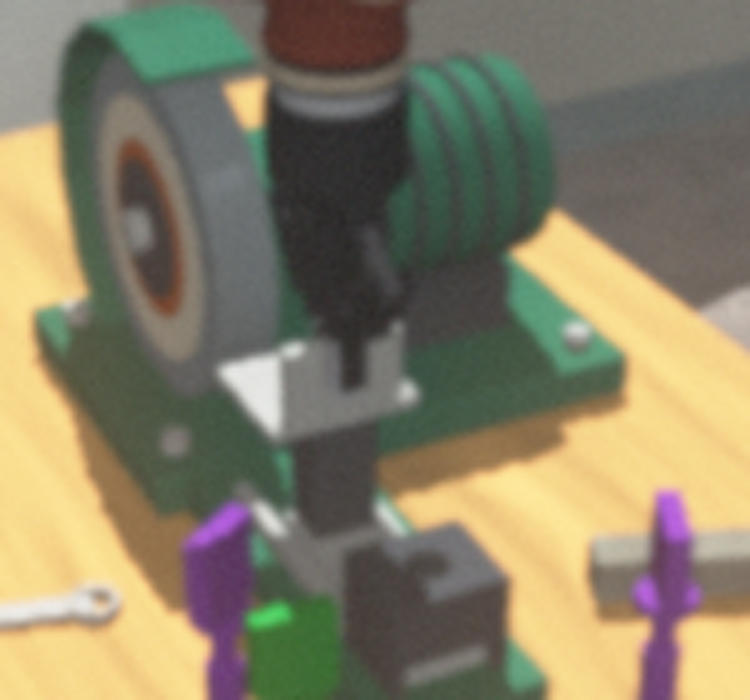

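View pics/w14.png

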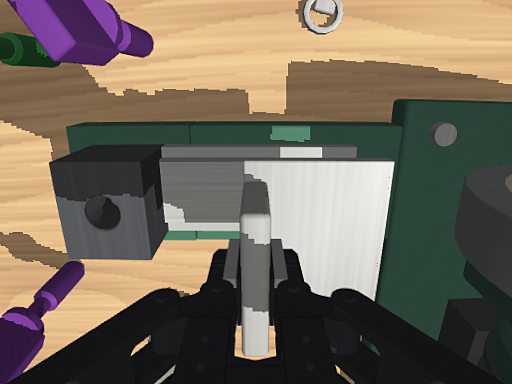

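>>> drive_tool(moves=[[0.3,6,0,0,0,0],[0.8,16,0,0,0,0],[1.2,26,0,0,0,0],[1.5,34,0,0,0,0],[1.8,40,0,0,0,0]])

```text
clock: 17.5
ee_pos: [0.5704, 0.0956, 0.1666]
tool_rot: [0.0, 0.023, 1.0, -0.0]
ft_force: [-1.1, -3.2, 4.2]
grip_width: 0.132
```

>>> drive_tool(moves=[[0.1,3,0,0,0,0],[0.3,6,0,0,0,0],[0.4,9,0,0,0,0],[0.4,9,0,0,0,0]])

```text
clock: 17.9
ee_pos: [0.5709, 0.1048, 0.1666]
tool_rot: [0.001, 0.023, 1.0, 0.0]
ft_force: [-1.1, -1.4, 4.9]
grip_width: 0.136
```

>>> drive_tool(moves=[[0.1,1,0,0,0,0],[0.1,2,0,0,0,0],[0.1,3,0,0,0,0],[0.1,3,0,0,0,0]])

```text
clock: 18.3
ee_pos: [0.571, 0.1074, 0.1666]
tool_rot: [0.001, 0.023, 1.0, -0.0]
ft_force: [-0.7, -0.6, 4.9]
grip_width: 0.13
```

>>> drive_tool(moves=[[0,1,0,0,0,0],[0.1,2,0,0,0,0],[0.1,2,0,0,0,0],[0.1,2,0,0,0,0]])

```text
clock: 18.7
ee_pos: [0.571, 0.108, 0.1667]
tool_rot: [0.0, 0.023, 1.0, -0.002]
ft_force: [-2.3, -7.2, 6.7]
grip_width: 0.132
```

>>> drive_tool(moves=[[0,1,0,0,0,0],[0.1,1.5,0,0,0,0],[0.1,1.5,0,0,0,0],[0.1,1.5,0,0,0,0]])

```text
clock: 19.1
ee_pos: [0.571, 0.108, 0.1666]
tool_rot: [0.0, 0.024, 1.0, -0.003]
ft_force: [-1.7, -12.9, 6.6]
grip_width: 0.136
```

The stop is reached: y is stuck at 0.108 while Fy rises to -13 N. Release and retreat straight up.

>>> drive_tool(moves=[[0,-1,0,0,0,0],[0,-1,0,0,0,0],[0,-1,0,0,0,0],[0,-1,0,0,0,0],[0,-1,0,0,0,0]], hand=42)

```text
clock: 19.6
ee_pos: [0.5706, 0.1103, 0.1656]
tool_rot: [-0.0, 0.023, 1.0, 0.0]
ft_force: [0.1, 0.3, -0.5]
grip_width: 0.49
```

>>> drive_tool(moves=[[0,0,8,0,0,0],[0,0,25,0,0,0],[0,0,55,0,0,0],[0,0,90,0,0,0],[0,0,120,0,0,0]])

```text
clock: 20.1
ee_pos: [0.5712, 0.1101, 0.2898]
tool_rot: [0.002, 0.023, 1.0, 0.0]
ft_force: [0.5, 0.4, -0.2]
grip_width: 0.494
```

>>> drive_tool(moves=[[-5,-30,10,0,0,0],[-10,-60,10,0,0,0],[-10,-60,10,0,0,0],[-10,-60,10,0,0,0],[-10,-60,10,0,0,0]])

```text
clock: 20.6
ee_pos: [0.5608, 0.0506, 0.2965]
tool_rot: [0.0, 0.023, 1.0, 0.0]
ft_force: [0.6, -0.2, -0.2]
grip_width: 0.493
```

```bash
python3 - <<'E'
from h import *
s=env.get_state(); print(s["ee_pos"],s["tool_rot"],s["joint_vel"].round(3),s["ft_force"].round(2),s["grip_width"])
for n in ["wrist","scene","side"]: shot(n,n+"15")
E
```

```text
[0.56083501 0.05058851 0.29646125] [2.78181920e-04 2.30033570e-02 9.99735325e-01 2.20492068e-04] [ 0.01   0.008  0.007 -0.005 -0.002 -0.003] [ 0.64 -0.2  -0.16] 0.492696479588591
```

View pics/wrist15.png

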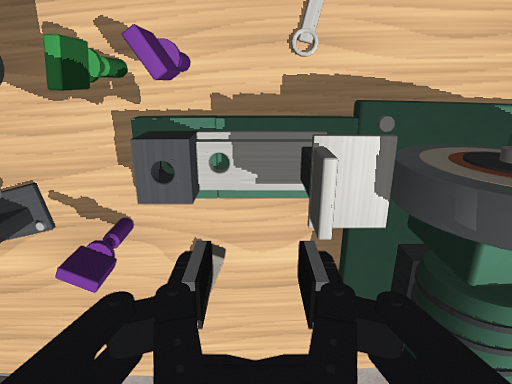

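View pics/scene15.png

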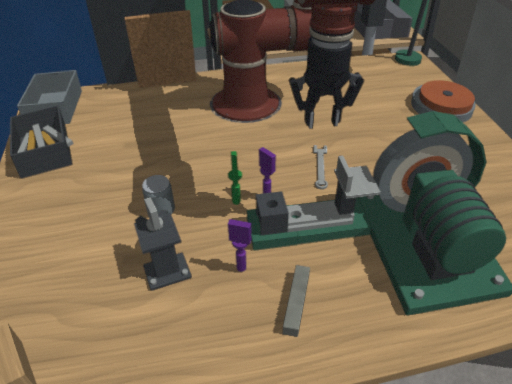

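View pics/side15.png

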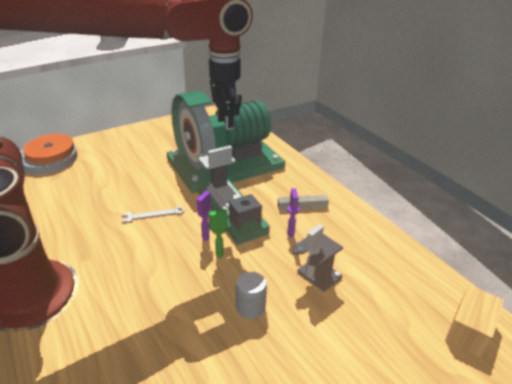

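```bash
python3 - <<'E'
from h import *
crop("wrist15",290,120,420,245,5,"c20")
E
```

```text
(no output)
```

View pics/c20.png

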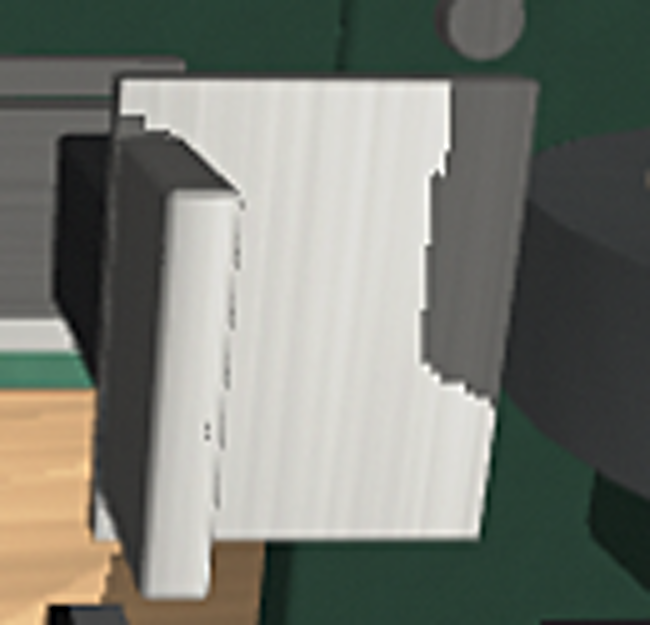

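```bash
python3 - <<'E'
from h import *
W=load("wrist15");f=lambda p:(290+p[0]/5,120+p[1]/5)
P=[(168,192),(240,195),(142,598),(210,598)]
X=np.array([atz(W,*f(p),0.175) for p in P]);print(X.round(4))
m=X.mean(0); print(m)
b=atz(W,162.5,172,0.09); print("bore",b, "dist along y", (m-b)[:2]@[0.0436,0.999])
E
```

```text
[[0.5368 0.1044 0.175 ]
 [0.5377 0.1155 0.175 ]
 [0.6054 0.1016 0.175 ]
 [0.6059 0.113  0.175 ]]
[0.57146622 0.10863196 0.175     ]
bore [ 0.56379441 -0.04551371  0.09      ] dist along y 0.15432601949915803
```

The fence has moved 54.8 mm (0.0538 to 0.1086) and is 154 mm from the bore, and the plate edge is just short of the wheel. The tin, wrench, stick and look-alikes sit at the same pixels as before. Handing in.

```bash
python3 - <<'E'
from h import *
print(env.sign_off())
E
```

```text
the job is handed in; nothing more can be done
None
```

The job is done and handed in at about 21 s of the 51 s allowed; the hand-in gives no verdict.

- **Lock pin:** I drew the grey pin straight up out of the bridge. I slid its neck into the stand's notch until the closed end pushed back at about 4 N, backed off slightly, lowered the collar onto the plate and let go. Afterwards it hung upright, with the collar rim about 3 px in a 4x crop (under 1 px in the camera image) from where a seated pin should show.
- **Work rest:** I pinched the fence and moved it until it stopped dead at 13 N, then released it. The wrist camera showed 54.8 mm of travel, with the fence 154 mm from the bore (155 mm expected).
- **Everything else:** By eye, the tin, wrench, stick and the green and purple look-alikes stood where they were in the last pictures. The gripper was open and clear of everything.
- **Disagreements:** The scene and side cameras put the stand's plate 1 to 3 mm lower than the stated 110 mm, and their first estimate of the seat was about 4 mm short of the wrist camera's. I used the wrist camera's figures, and the contacts at the notch end and on the plate agreed with them to about 1 mm.

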